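# Set the polariser ring of a slide-viewing base

### The arm

A 6-joint arm with a two-finger parallel gripper is mounted at the origin on the work surface. World frame = base frame: x ahead of the robot, y to its left, z up, the work surface at z = 0. Lengths are in m, angles in rad, forces in N, time in s.
With the tool pointing down it reaches from about 0.375 to 0.9 m from the base axis. Payload 3.1 kg.
Tool frame: the origin (TCP) lies midway between the tips of the shut fingers; the grasp point (between the pads) lies ctrl.tcp_to_grasp behind it (ctrl.tcp_to_grasp is the distance from the TCP to the grasp point, in m); z points along the fingers, y is the direction in which the jaws open and shut (so a half turn about z gives the same grasp; the last joint's range is limited). The gripper opens to 87 mm and grips with 3 to 60 N. Pads are 19 mm wide; open, the fingers measure 117 mm over their backs; the gripper's body (75 mm by 190 mm) begins 51 mm behind the grasp point.
Start: joints at [1.06, 0.527, 1.433, -0, 1.181, -0.178], TCP at [0.204, 0.591, 0.223] pointing down, gripper open.
Joint ranges: [-3.08, 3.08], [-0.75, 2.2], [0.22, 2.44], [-1.43, 4.57], [0, 2.65], [-2.85, 2.85]. Speed limits (rad/s): [2.79, 2.79, 3.14, 3.14, 3.14, 3.14].

### API

Orientations are given as a rotation vector (axis times angle).
In Python, from bench import ctrl gives the robot as it stands. The module is installed in compiled form; this text tells all that it offers.
- The arm moves only by the tool play_rows, never from a script. Its argument "plan" is text: rows parted by semicolons, each of 7 numbers parted by spaces: the finger opening in mm, from 0 to 87, then the shift along the tool's x, y, z in units of 40 mm (1.0 is 40 mm), then the turn, a rotation vector about the tool's x, y, z in units of 5 degrees (1.0 is 5 degrees). A call has 1 to 12 rows; each row is the pose to reach, as a shift and turn from the pose commanded when the call began, along the tool's axes at that moment; what a row does not reach only later rows make up. A row lasts 1/12 s, in which the tool goes at most 41.7 mm and 7.16 degrees, less where a joint would pass 70% of its speed; a pose out of reach is approached as far as the arm can. A call with a gripper value outside its range is refused whole. The fingers move at their own pace and stop on an object; "newtons" is the grip in N (left out, the last holds). Time passes only in rows, so rows that repeat a pose let the fingers close. It gives the time, the measured TCP pose, the force and the opening at its end, in the units of the state.
- ctrl.state(): the state, without advancing time (a new reading comes with each control period).
- ctrl.read_camera(name): name is "side" or "top" or "wrist"; returns the picture (420x560x3 uint8, blue, green, red); there is no depth.
- ctrl.get_calibration(name): a dict with "fx", "fy", "cx", "cy" (pixels), "T" (4x4, takes a point from camera to world coordinates). Camera axes: x right, y up, looking along -z (the intrinsics and any distortion apply to the point x, -y, -z); pixel columns grow to the right and rows downward; lengths in m; the calibration is good to about 2 mm. A picture is of the moment at which its call begins: read the wrist's pose just before it. get_calibration takes no time and is no camera call; for the wrist camera it gives the pose at the moment of the call.
- ctrl.sign_off(): hands the job in, once; it reports no verdict.
The state is a dict: "time_s": time; "q": joint angles; "dq": joint speeds; "tau": joint torques, N m; "position": TCP position; "orientation": TCP orientation; "contact_force": force on the tool from outside, world axes, zero at the start; "wrist_torque": the same for the moment, N m; "gripper_width": finger opening in m.
Only numpy, scipy, OpenCV 4.12 (cv2) and the standard library are available. Lean on these libraries where they do the work, as an engineer would, in place of code of your own. Each camera call takes 0.05 s, during which the arm holds its last target. There are 200 camera calls.

### The job

Zero and then set the polariser on the slide-viewing light base: pushing the upright post of its lever with the fingertips, gently, swing the lever anticlockwise (seen from above) all the way to its stop post, then push it back clockwise until its pointer lies on the one long thick mark of the scale. Leave the pointer there and move clear; do not turn the scale disc, and leave the bottle, cup, slide box and vial where they stand.

Things in the scene. Friction and masses are not known exactly. Their poses are not given: they have to be found in the camera images.
- light_base: fixed white square light base, 280 x 280 x 60 mm (top at z = 60 mm), on the table; origin at the centre of its underside, z up, its -x side faces the robot at yaw 0. Two steel stop posts (10 mm thick, 20 mm high above the top) stand on it 75 mm from the ring's axis, 1.135 rad to either side of the base's -x direction
- ring_axis (a point): point on the base's top face (z = 60 mm) on the vertical axis about which both the polariser ring and the scale disc turn
- polariser (a joint): angle of the black polariser ring (120 mm across, its top 21 mm above the base's top) with its steel lever; rad, 0 when the lever points along the base's -x axis, growing anticlockwise seen from above, free from -1.0 to +1.0 (lever arm against a stop post at each end). No spring: stays where it is left, and takes about 2 N at the post to move
- lever_post (a point): centre of the post's top on the lever: the post is an upright steel pin 14 mm thick, 85 mm from the ring's axis, its top 65 mm above the base's top; the level lever arm below it is 10 mm wide and reaches from 10 to 18 mm above the base's top, so fingertips kept 25 mm or more above the base's top pass over arm, stops and ring and touch only the post
- pointer (a point): tip of the small pointer at the lever's outer end, 98 mm from the ring's axis, in line with axis and post, 8 mm above the base's top
- long_mark (a point): inner end of the one long thick black mark (26 x 6 mm, radial, from 99 to 125 mm from the axis) on the aluminium scale disc (256 mm across, 4 mm thick, on the base's top); the other ten marks are short and thin (10 x 2.5 mm), 0.2 rad apart. The disc is clamped by friction at some angle about the axis, the long mark lying between 0.7 rad clockwise and 0.45 rad anticlockwise of the base's -x direction
- reagent: loose amber bottle with black cap, 66 mm across, 150 mm high, bystander; origin at the centre of its underside
- cup: loose open yellow cup, 84 mm across the rim, 85 mm high, bystander; origin at the centre of its underside
- slide_box: loose flat blue slide box, 92 x 102 x 35 mm, bystander; origin at the centre of its underside
- vial: loose small clear vial with white cap, 25 mm across, 48 mm high, standing on a far corner of the light base, bystander; origin at the centre of its underside

How it is judged:
On the way:
1. the lever is swung anticlockwise to its stop (within 0.05 rad) (value of joint polariser above 0.95 rad), for 0.1 s.
At the end, for the whole second after the job is handed in: the pointer's tip is within 5 mm of the inner end of the long mark and at rest, the scale disc has not turned (5 mm at the mark) and the four bystanders stand within 20 mm of where they were (horizontal distance between pointer and long_mark below 0.005 m and velocity of joint polariser between -0.02 and 0.02 rad/s and distance of long_mark from where it was at the start of the episode below 0.005 m and distance of each of reagent, cup, slide_box, vial from where it was at the start of the episode below 0.02 m); the robot touches nothing.
It fails at once if the lever and ring are forced (over 40 N) (contact force between any of the arm, the fingers and light_base above 40 N).
It fails at once if the scale disc is turned (over 5 mm at the long mark) (distance of long_mark from where it was at the start of the episode above 0.005 m).
It fails at once if a bystander is moved or lifted (over 20 mm) (distance of any of reagent, cup, slide_box, vial from where it was at the start of the episode above 0.02 m).
It also fails if it takes over 58 s, if anything falls off the work surface, if the arm or the gripper's body presses on something with over 40 N, if the wrist force passes 120 N, or if a joint passes its speed limit or range.

## Working session

There is one attempt and no reset: what is moved stays moved. The work goes in short steps, Python scripts to look and compute and a tool call to move; the robot and the scene stay as the last step left them, time stands still between calls to the robot, and variables do not carry over. Pictures are saved under pics/ and viewed, about 8 in all and at most 12, crops included, and the job is handed in when it is done.

Besides the shell and the picture viewer there is one more tool, called as name(argument=value, ...) on one line, values as JSON. play_rows: Moves the arm, as the interface text tells. Its arguments: {"type":"object","properties":{"plan":{"type":"string"},"newtons":{"type":"number"}},"required":["plan"]}

```bash
mkdir -p pics; cat > h.py <<'E'
import numpy as np, cv2
from bench import ctrl
from scipy.spatial.transform import Rotation as R
def snap(n,f):
    c=ctrl.get_calibration(n); im=np.array(ctrl.read_camera(n)); cv2.imwrite('pics/'+f,im); return im,c
def ray(c,u,v,z):
    T=np.array(c['T']); d=T[:3,:3]@np.array([(u-c['cx'])/c['fx'],-(v-c['cy'])/c['fy'],-1]); o=T[:3,3]
    return o+d*(z-o[2])/d[2]
def proj(c,p):
    T=np.array(c['T']); q=T[:3,:3].T@(np.array(p)-T[:3,3]); return c['cx']+c['fx']*q[0]/-q[2], c['cy']-c['fy']*q[1]/-q[2]
E
python3 - <<'E'
from h import *
s=ctrl.state(); print({k:np.round(v,3).tolist() for k,v in s.items()},ctrl.tcp_to_grasp)
print(np.round(R.from_rotvec(s['orientation']).as_matrix(),3))
for n in('top','side'):
    im,c=snap(n,n+'0.png'); print(n,{k:np.round(v,3).tolist() if not isinstance(v,str) else v for k,v in c.items()})
E
```

```text
{'time_s': 0.0, 'q': [1.059, 0.528, 1.434, -0.0, 1.181, -0.179], 'dq': [0.001, -0.002, -0.001, 0.0, -0.001, 0.0], 'tau': [0.0, -44.004, -17.659, 0.063, 0.058, -0.0], 'position': [0.204, 0.59, 0.222], 'orientation': [-0.52, -3.097, 0.003], 'contact_force': [0.287, 0.188, -0.202], 'wrist_torque': [-0.0, -0.003, -0.017], 'gripper_width': 0.087} 0.0187
[[-0.945  0.327 -0.001]
 [ 0.327  0.945 -0.002]
 [ 0.    -0.002 -1.   ]]
top {'fx': 461.03, 'fy': 461.03, 'cx': 279.499, 'cy': 205.143, 'T': [[0.087, 0.976, -0.201, 0.298], [-0.996, 0.085, -0.019, -0.01], [-0.002, 0.202, 0.979, 1.341], [0.0, 0.0, 0.0, 1.0]]}
side {'fx': 520.884, 'fy': 520.884, 'cx': 283.353, 'cy': 209.347, 'T': [[-0.989, 0.105, -0.102, 0.44], [-0.146, -0.761, 0.633, 0.778], [-0.01, 0.641, 0.768, 1.058], [0.0, 0.0, 0.0, 1.0]]}
```

View pics/top0.png

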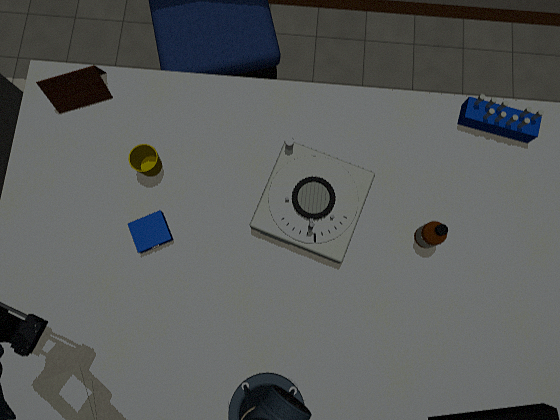

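View pics/side0.png

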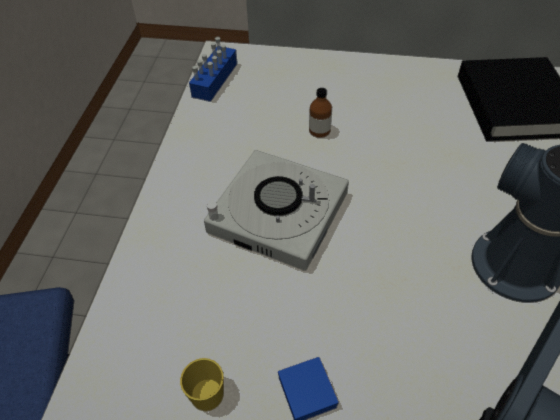

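The top view shows the base with corners at about (288,141), (375,172), (341,263) and (251,226), the ring at (314,198), the post near (311,225) and the long mark near (315,238). The side view agrees: ring (278,195), post (312,190), long mark (321,199).

```bash
python3 - <<'E'
from h import *
from math import *
ct=ctrl.get_calibration('top'); cs=ctrl.get_calibration('side')
P=[ray(ct,*p,.06)[:2] for p in [(288,141),(375,172),(341,262),(251,226)]]
print(np.round(P,3), np.mean(P,0), [np.linalg.norm(P[i]-P[i-1]).round(3) for i in range(4)])
f=(P[0]+P[1]-P[2]-P[3]); print('yaw',atan2(f[1],f[0]))
im=cv2.imread('pics/top0.png'); m=(im.max(2)<45).astype('uint8'); m[:160]=0;m[240:]=0;m[:,:280]=0;m[:,350:]=0
k=max(cv2.findContours(m,0,2)[0],key=cv2.contourArea); e=cv2.fitEllipse(k); print(e, ray(ct,*e[0],.081))
im=cv2.imread('pics/side0.png'); m=(im.max(2)<45).astype('uint8'); m[:160]=0;m[230:]=0;m[:,:240]=0;m[:,310:]=0
k=max(cv2.findContours(m,0,2)[0],key=cv2.contourArea); e=cv2.fitEllipse(k); print(e, ray(cs,*e[0],.081))
print('mark',ray(ct,315,238,.064),ray(cs,321,199,.064))
print('wrist',np.round(ctrl.get_calibration('wrist')['T'],3).tolist())
a=cv2.imread('pics/top0.png')[130:270,240:385]; b=cv2.imread('pics/side0.png')[145:270,200:355]
cv2.imwrite('pics/c.png',np.hstack([cv2.resize(a,(400,400),interpolation=2),cv2.resize(b,(400,400),interpolation=2)]))
E
```

```text
[[ 0.753  0.007]
 [ 0.682 -0.25 ]
 [ 0.415 -0.169]
 [ 0.494  0.089]] [ 0.58612145 -0.08068316] [np.float64(0.272), np.float64(0.267), np.float64(0.278), np.float64(0.27)]
yaw -0.30325293172957984
((313.1615295410156, 197.61399841308594), (41.56462097167969, 42.61125946044922), 97.76306915283203) [ 0.58598333 -0.07751987  0.081     ]
((277.84075927734375, 195.73507690429688), (37.896427154541016, 47.09666061401367), 88.41482543945312) [ 0.58895596 -0.06921746  0.081     ]
mark [ 0.47530491 -0.09192498  0.064     ] [ 0.48190803 -0.08802555  0.064     ]
wrist [[0.327, -0.909, -0.258, 0.133], [0.945, 0.314, 0.091, 0.616], [-0.002, -0.274, 0.962, 0.384], [0.0, 0.0, 0.0, 1.0]]
```

View pics/c.png

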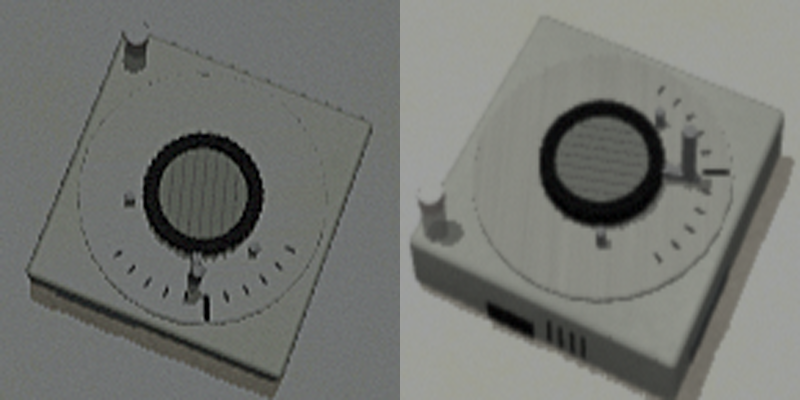

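The enlarged crop shows the long mark just on the anticlockwise side of the lever, at about +0.45 rad, with the anticlockwise stop further round toward -y. I'll fly over to it at the present height and turn the jaws to be tangential.

play_rows(plan="87 -6.2 -6.7 0 0 0 -4; 87 -12.5 -13.3 0 0 0 -8.4; 87 -12.5 -13.3 0 0 0 -8.4; 87 -12.5 -13.3 0 0 0 -8.4; 87 -12.5 -13.3 0 0 0 -8.4; 87 -12.5 -13.3 0 0 0 -8.4; 87 -12.5 -13.3 0 0 0 -8.4; 87 -12.5 -13.3 0 0 0 -8.4; 87 -12.5 -13.3 0 0 0 -8.4; 87 -12.5 -13.3 0 0 0 -8.4; 87 -12.5 -13.3 0 0 0 -8.4; 87 -12.5 -13.3 0 0 0 -8.4")

```text
time_s: 1.1
position: [0.4028, 0.1466, 0.2225]
orientation: [0.624, -3.079, -0.0]
contact_force: [1.2, -0.0, -0.3]
gripper_width: 0.0869
```

```bash
cat >> h.py <<'E'
def to(p,yaw):
    "shift (40 mm units) and turn (5 deg) to world p, tool x at yaw"
    s=ctrl.state(); M=R.from_rotvec(s['orientation']).as_matrix()
    y=np.arctan2(M[1,0],M[0,0]); d=(yaw-y+np.pi)%(2*np.pi)-np.pi
    print('t',round(s['time_s'],2),'pos',np.round(s['position'],4),'yaw',round(y%(2*np.pi),3),'F',np.round(s['contact_force'],1))
    print('shift',np.round(M.T@(np.array(p)-s['position'])/.04,3),'turn z',round(-np.degrees(d)/5,2),'q',np.round(s['q'],2))
E
python3 -c "
from h import *
to([.502,-.078,.222],3.54)"
```

```text
t 1.1 pos [0.4028 0.1466 0.2225] yaw 3.542 F [ 1.2 -0.  -0.3]
shift [-0.096 -6.137  0.012] turn z 0.02 q [ 0.09  0.26  1.9   0.    0.98 -1.88]
```

play_rows(plan="87 0 -5.8 0 0 0 0; 87 0 -5.8 0 0 0 0; 87 0 -5.8 0 0 0 0; 87 0 -5.8 0 0 0 0; 87 0 -5.8 0 0 0 0; 87 0 -5.8 0 0 0 0; 87 0 -5.8 0 0 0 0; 87 0 -5.8 0 0 0 0; 87 0 -5.8 0 0 0 0; 87 0 -5.8 0 0 0 0")

```text
time_s: 1.93
position: [0.4919, -0.0637, 0.2223]
orientation: [0.626, -3.077, -0.002]
contact_force: [-0.3, 0.1, -0.0]
gripper_width: 0.0872
```

```bash
python3 -c "
from h import *
to([.502,-.078,.222],3.54)
im,c=snap('wrist','w1.png'); print({k:np.round(v,3).tolist() for k,v in c.items()})"
```

```text
t 1.93 pos [ 0.4919 -0.0637  0.2223] yaw 3.543 F [-0.3  0.1 -0. ]
shift [-0.092 -0.427  0.006] turn z 0.04 q [-0.35  0.36  1.75  0.    1.04 -2.33]
{'fx': 332.391, 'fy': 332.391, 'cx': 279.85, 'cy': 208.511, 'T': [[-0.391, -0.886, -0.251, 0.423], [0.92, -0.376, -0.109, -0.093], [0.002, -0.273, 0.962, 0.385], [0.0, 0.0, 0.0, 1.0]]}
```

View pics/w1.png

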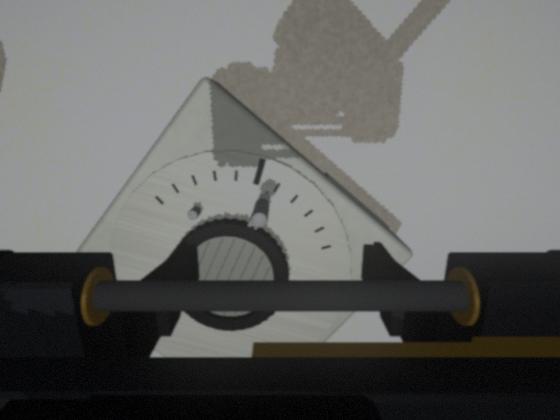

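The wrist view shows the long mark at about (261,160–183), the pointer near (268,184), the post leaning down-image to its top near (258,221), the anticlockwise stop at (196,210), and the ring's outer edge around (232,272).

```bash
python3 - <<'E'
from h import *
c=ctrl.get_calibration('wrist'); im=cv2.imread('pics/w1.png')
# predicted axis and base
A=np.array([.587,-.074,.06])
print('axis proj',proj(c,A+[0,0,.021]), 'mark inner at +.45', proj(c,[A[0]+.099*np.cos(2.84+.45),A[1]+.099*np.sin(2.84+.45),.064]))
g=im.max(2); m=((g<60)).astype('uint8'); m[:150]=0; m[250:]=0; m[:,:145]=0;m[:,340:]=0
pts=[]
for k in cv2.findContours(m,0,2)[0]:
    a=cv2.contourArea(k)
    if 8<a<400:
        (u,v),wh,an=cv2.minAreaRect(k); p=ray(c,u,v,.064); pts.append(p[:2]); print(a,(round(u),round(v)),np.round(wh,1),np.round(p,4))
# circle through the marks
P=np.array(pts)
print('post top',ray(c,258,221,.125),'pointer',ray(c,268,184,.068),'stop',ray(c,196,210,.08),'mark inner',ray(c,259,183,.064))
cv2.imwrite('pics/w1c.png',cv2.resize(im[140:290,130:350],None,fx=3.6,fy=3.6,interpolation=2))
E
```

```text
axis proj (np.float64(232.7281679907765), np.float64(276.9218383783143)) mark inner at +.45 (np.float64(256.6507488082293), np.float64(180.10318360461292))
68.0 (262, 205) [10.7 11.9] [ 0.5105 -0.074   0.064 ]
51.5 (259, 171) [ 3.6 23.3] [ 0.4799 -0.09    0.064 ]
post top [ 0.50770603 -0.07563264  0.125     ] pointer [ 0.48751839 -0.07712017  0.068     ] stop [ 0.53527187 -0.13125885  0.08      ] mark inner [ 0.4908641  -0.08543745  0.064     ]
```

View pics/w1c.png

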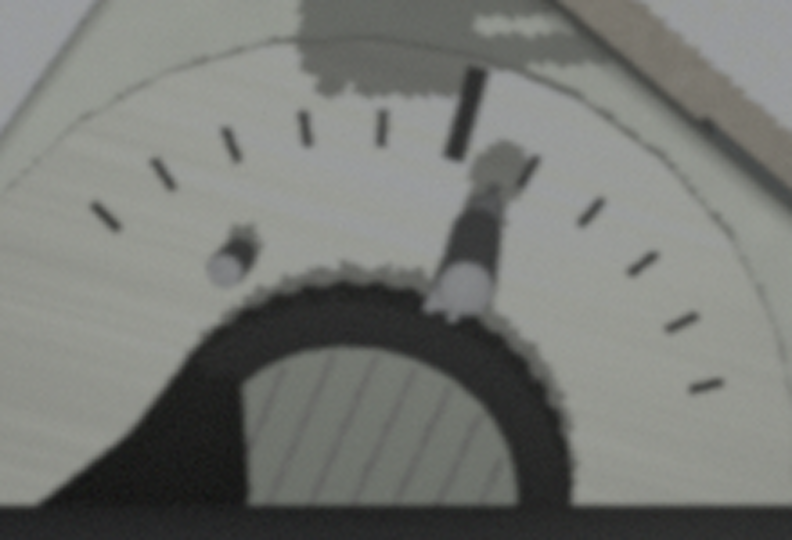

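```bash
python3 - <<'E'
from h import *
from scipy.optimize import least_squares
c=ctrl.get_calibration('wrist')
q=lambda u,v,z: ray(c,130+u/3.6,140+v/3.6,z)[:2]
M=np.array([q(u,v,.064) for u,v in [(105,216),(163,174),(231,144),(305,128),(382,128),(528,172),(592,212),(642,264),(681,322),(706,386)]])
r=least_squares(lambda x:np.hypot(*(M-x[:2]).T)-x[2],[.58,-.07,.1]); A=r.x[:2]; print('axis',r.x,'res',np.abs(r.fun).max())
d=lambda p:(round(np.arctan2(*(p-A)[::-1])%6.2832,3),round(np.hypot(*(p-A)),4))
print('marks',[d(m)[0] for m in M])
for n,p,z in [('inner',(454,156),.064),('outer',(476,68),.064),('post',(465,288),.125),('stop',(225,268),.08)]:
    w=q(*p,z); print(n,w,d(w))
E
```

```text
axis [ 0.59216932 -0.07704633  0.10435296] res 0.0002579039280950213
marks [np.float64(4.25), np.float64(4.051), np.float64(3.85), np.float64(3.65), np.float64(3.45), np.float64(3.051), np.float64(2.85), np.float64(2.652), np.float64(2.453), np.float64(2.251)]
inner [ 0.49228197 -0.08792275] (np.float64(3.25), np.float64(0.1005))
outer [ 0.46777076 -0.0914495 ] (np.float64(3.257), np.float64(0.1252))
post [ 0.50653251 -0.07507495] (np.float64(3.119), np.float64(0.0857))
stop [ 0.54077834 -0.13288989] (np.float64(3.969), np.float64(0.0759))
```

```bash
python3 -c "
from h import *
to([.5072,-.0751,.091],3.54)"
```

```text
t 1.98 pos [ 0.4921 -0.0636  0.2224] yaw 3.544 F [-0.2  0.7  0.6]
shift [-0.238 -0.415  3.285] turn z 0.04 q [-0.35  0.36  1.75  0.    1.04 -2.33]
```

play_rows(plan="60 -0.24 -0.41 0 0 0 0; 36 -0.24 -0.41 0 0 0 0; 36 -0.24 -0.41 0 0 0 0; 36 -0.24 -0.41 0 0 0 0; 36 -0.24 -0.41 0.6 0 0 0; 36 -0.24 -0.41 1.2 0 0 0; 36 -0.24 -0.41 1.7 0 0 0; 36 -0.24 -0.41 1.7 0 0 0; 36 -0.24 -0.41 1.7 0 0 0")

```text
time_s: 2.73
position: [0.507, -0.0756, 0.154]
orientation: [0.625, -3.076, -0.003]
contact_force: [0.2, -0.0, 1.3]
gripper_width: 0.0389
```

```bash
python3 -c "
from h import *
to([.5072,-.0751,.091],3.54); snap('wrist','w2.png')
im,c=snap('side','s2.png'); u,v=map(int,proj(c,[.507,-.075,.12])); print(u,v); a=cv2.resize(im[v-60:v+60,u-75:u+75],(500,400),interpolation=2); cv2.imwrite('pics/s2c.png',a)"
```

```text
t 2.73 pos [ 0.507  -0.0756  0.154 ] yaw 3.542 F [ 0.2 -0.   1.3]
shift [-0.014  0.006  1.575] turn z 0.03 q [-0.37  0.48  1.78  0.    0.89 -2.34]
311 186
```

View pics/s2c.png

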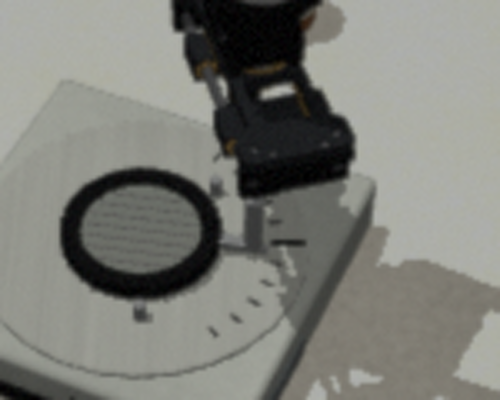

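The fingers hover directly above the post, as computed, so I descend.

play_rows(plan="36 0 0 0.4 0 0 0; 36 0 0 0.8 0 0 0; 36 0 0 1.2 0 0 0; 36 0 0 1.55 0 0 0; 36 0 0 1.55 0 0 0; 36 0 0 1.55 0 0 0; 36 0 0 1.55 0 0 0")

```text
time_s: 3.42
position: [0.5094, -0.0768, 0.0939]
orientation: [-0.624, 3.077, -0.002]
contact_force: [-0.1, -0.0, -0.1]
gripper_width: 0.0359
```

```bash
cat >> h.py <<'E'
A=np.array([.5922,-.0770])
def axis():
    s=ctrl.state(); M=R.from_rotvec(s['orientation']).as_matrix(); a=M.T@(np.array(s['position'])-[*A,0])
    print('rel axis in tool mm',np.round(a*1000,1),'F tool',np.round(M.T@np.array(s['contact_force']),1),'w',s['gripper_width'],'t',s['time_s'],'z',s['position'][2],'yaw',np.arctan2(M[1,0],M[0,0])%6.2832)
E
python3 -c "
from h import *
axis()"
```

```text
rel axis in tool mm [ 76.   32.2 -94.2] F tool [ 0.1 -0.   0.1] w 0.03593626255419602 t 3.4167 z 0.09393983872142966 yaw 3.5419878950073516
```

play_rows(plan="36 0.06 -0.2 0 0 0 0; 36 0.1 -0.35 0 0 0 0; 36 0.13 -0.5 0 0 0 0; 36 0.16 -0.65 0 0 0 0; 36 0.18 -0.8 0 0 0 0; 36 0.2 -0.95 0 0 0 0; 36 0.2 -1.1 0 0 0 0; 36 0.19 -1.25 0 0 0 0; 36 0.17 -1.4 0 0 0 0; 36 0.15 -1.5 0 0 0 0; 36 0.13 -1.6 0 0 0 0; 36 0.13 -1.6 0 0 0 0")

```text
time_s: 4.42
position: [0.5301, -0.1388, 0.0927]
orientation: [-0.623, 3.077, -0.003]
contact_force: [-0.0, 0.9, 0.1]
gripper_width: 0.0364
```

```bash
python3 -c "
from h import *
axis()"
```

```text
rel axis in tool mm [ 81.1 -32.9 -92.8] F tool [-0.3  0.8 -0.2] w 0.036367130814599 t 4.4167 z 0.09273774309783814 yaw 3.541405091848736
```

play_rows(plan="36 0 -0.02 0 0 0 0; 36 0 -0.04 0 0 0 0; 36 0 -0.06 0 0 0 0; 36 0 -0.08 0 0 0 0; 36 0 -0.08 0 0 0 0")

```text
time_s: 4.83
position: [0.5302, -0.1403, 0.0927]
orientation: [-0.624, 3.078, -0.0]
contact_force: [0.6, 1.6, -1.0]
gripper_width: 0.0365
```

```bash
python3 -c "
from h import *
axis()"
```

```text
rel axis in tool mm [ 81.7 -34.2 -92.8] F tool [-1.2  1.2  1. ] w 0.03650531260890878 t 4.8333 z 0.09274419816719545 yaw 3.541901208402847
```

play_rows(plan="36 0 -0.03 0 0 0 0; 36 0 -0.06 0 0 0 0; 36 0 -0.06 0 0 0 0")

```text
time_s: 5.08
position: [0.5309, -0.1428, 0.0926]
orientation: [-0.624, 3.078, -0.0]
contact_force: [0.3, 2.4, 0.2]
gripper_width: 0.0362
```

```bash
python3 -c "
from h import *
axis(); im,c=snap('wrist','w3.png'); cv2.imwrite('pics/w3c.png',im)"
```

```text
rel axis in tool mm [ 82.  -36.7 -92.7] F tool [-1.2  2.1 -0.2] w 0.036216559809118094 t 5.0833 z 0.0926389472306013 yaw 3.5418375094070216
```

View pics/w3c.png

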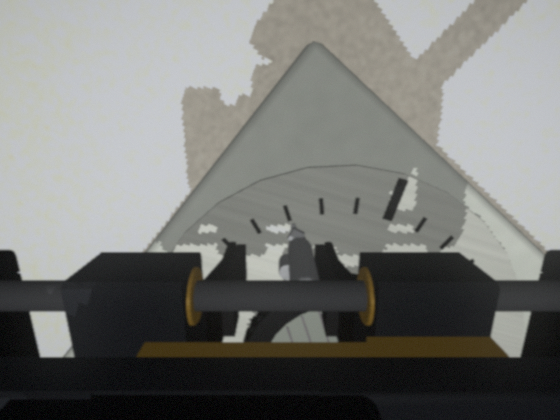

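The lever at (295,235–280) is pushed by the right-hand finger, with the stop just to its left at (285,262). The force is still only about 2 N, so I keep creeping until it rises.

play_rows(plan="36 0 -0.03 0 0 0 0; 36 0 -0.06 0 0 0 0; 36 0 -0.06 0 0 0 0")

```text
time_s: 5.38
position: [0.5309, -0.1436, 0.0925]
orientation: [0.623, -3.078, -0.005]
contact_force: [0.2, 5.8, 1.6]
gripper_width: 0.0365
```

```bash
python3 -c "
from h import *
axis()"
```

```text
rel axis in tool mm [ 82.4 -37.3 -92.6] F tool [-2.4  5.2 -1.6] w 0.03647237289946627 t 5.3833 z 0.09248153810179285 yaw 3.540737858200397
```

Force is rising while motion stalls, which suggests the stop. One more small push to confirm.

play_rows(plan="36 0 -0.03 0 0 0 0; 36 0 -0.05 0 0 0 0; 36 0 -0.05 0 0 0 0; 36 0 -0.05 0 0 0 0")

```text
time_s: 5.72
position: [0.5309, -0.1437, 0.0924]
orientation: [0.622, -3.077, -0.009]
contact_force: [0.4, 9.8, 2.8]
gripper_width: 0.0362
```

```bash
python3 -c "
from h import *
axis()"
```

```text
rel axis in tool mm [ 82.4 -37.2 -92.6] F tool [-4.1  8.9 -2.7] w 0.03617609167808187 t 5.7167 z 0.09240068846245705 yaw 3.5401887235162524
```

At the stop: nearly 10 N with no motion. Now I push it back clockwise, stopping a little short of the mark.

play_rows(plan="36 0.02 0.2 0 0 0 0; 36 0.02 0.4 0 0 0 0; 36 0.03 0.55 0 0 0 0; 36 0.05 0.7 0 0 0 0; 36 0.06 0.85 0 0 0 0; 36 0.06 1.0 0 0 0 0; 36 0.06 1.15 0 0 0 0; 36 0.05 1.3 0 0 0 0; 36 0.03 1.45 0 0 0 0; 36 0.01 1.6 0 0 0 0; 36 0 1.72 0 0 0 0; 36 0 1.78 0 0 0 0")

```text
time_s: 6.72
position: [0.5048, -0.0802, 0.0926]
orientation: [-0.625, 3.078, 0.0]
contact_force: [0.5, -2.0, -1.7]
gripper_width: 0.0358
```

```bash
python3 -c "
from h import *
axis(); im,c=snap('wrist','w4.png'); print(proj(c,[.4923,-.0879,.064])); cv2.imwrite('pics/w4c.png',cv2.resize(im[140:300,160:380],None,fx=3.6,fy=3.6,interpolation=2))"
```

```text
rel axis in tool mm [ 81.6  31.1 -92.7] F tool [ 0.3 -2.   1.7] w 0.03575784828712597 t 6.7167 z 0.09261834809612722 yaw 3.542244722999411
(np.float64(275.0602489094922), np.float64(218.11203106875442))
```

View pics/w4c.png

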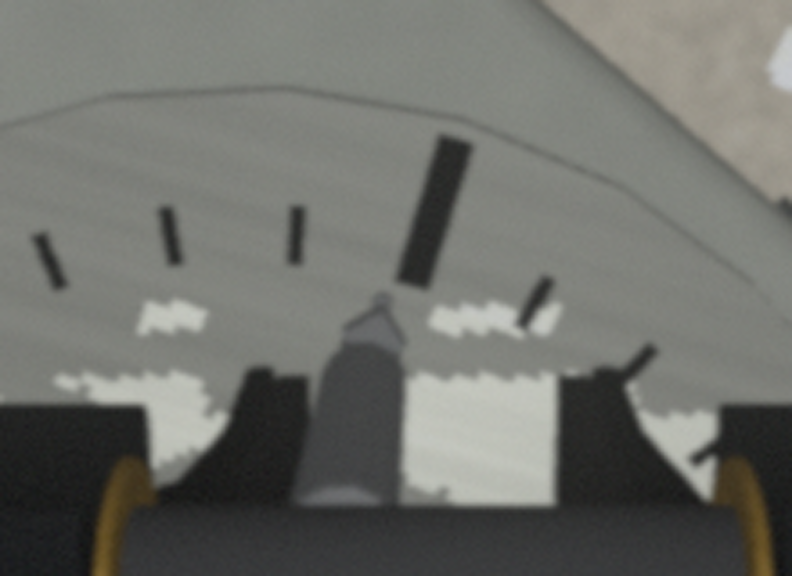

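The close view shows the pointer tip at crop (382,297), i.e. px (266.1,222.5). The mark's inner end is at (414,283), i.e. px (275,218.6), matching the prediction (275.1,218.1), so the disc hasn't moved.

```bash
python3 -c "
from h import *
axis(); c=ctrl.get_calibration('wrist')
p=ray(c,266.1,222.5,.068)[:2]; m=ray(c,275,218.6,.064)[:2]; print(p,m)
a=[np.arctan2(*(x-A)[::-1])%6.2832 for x in(p,m)]; print(a,np.hypot(*(p-A)),np.hypot(*(m-A)),'post mm to go',(a[0]-a[1])*85)"
```

```text
rel axis in tool mm [ 81.7  31.4 -92.7] F tool [-0.2 -0.7 -1.4] w 0.03629199125166423 t 6.7667 z 0.09261088363858086 yaw 3.5423428109413075
[ 0.49557151 -0.09195081] [ 0.49248496 -0.08759277]
[np.float64(3.2951147610683336), np.float64(3.247440884352047)] 0.09777827569685088 0.1002760945953717 post mm to go 4.052279520884374
```

play_rows(plan="36 0 0.03 0 0 0 0; 36 0 0.06 0 0 0 0; 36 0 0.08 0 0 0 0; 36 0 0.08 0 0 0 0; 36 0 0.08 0 0 0 0")

```text
time_s: 7.18
position: [0.5039, -0.0784, 0.0927]
orientation: [-0.624, 3.078, -0.001]
contact_force: [1.8, -1.1, -0.7]
gripper_width: 0.0359
```

```bash
python3 -c "
from h import *
axis()"
```

```text
rel axis in tool mm [ 81.7  33.1 -92.8] F tool [-1.2 -1.7  0.7] w 0.03591068712981627 t 7.1833 z 0.09270923631310514 yaw 3.541621581169981
```

play_rows(plan="36 0 0.03 0 0 0 0; 36 0 0.055 0 0 0 0; 36 0 0.055 0 0 0 0; 36 0 0.055 0 0 0 0")

```text
time_s: 7.52
position: [0.5028, -0.0762, 0.0927]
orientation: [-0.624, 3.078, -0.001]
contact_force: [2.3, -1.0, -0.4]
gripper_width: 0.0361
```

```bash
python3 -c "
from h import *
axis(); im,c=snap('wrist','w5.png'); print(proj(c,[.4923,-.0879,.064])); cv2.imwrite('pics/w5c.png',cv2.resize(im[140:300,160:380],None,fx=3.6,fy=3.6,interpolation=2))"
```

```text
rel axis in tool mm [ 82.   35.5 -92.8] F tool [-1.7 -1.8  0.4] w 0.03614315435498773 t 7.5167 z 0.09274483352379613 yaw 3.541902017006749
(np.float64(267.73965486809044), np.float64(218.56241330818034))
```

View pics/w5c.png

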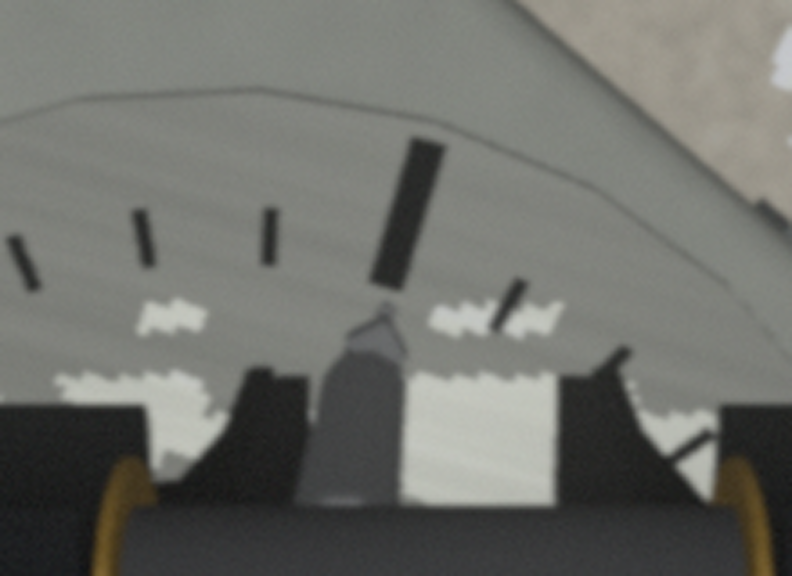

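The pointer tip at crop (386,305) now sits just under the mark's inner end at (387,286). I'll compute the leftover gap.

```bash
python3 -c "
from h import *
axis(); c=ctrl.get_calibration('wrist')
p=ray(c,267.2,224.7,.068)[:2]; m=ray(c,267.5,219.4,.064)[:2]; print(p,m)
a=[np.arctan2(*(x-A)[::-1])%6.2832 for x in(p,m)]; print(a,np.hypot(*(p-A)),np.hypot(*(m-A)),'post mm to go',(a[0]-a[1])*85,np.linalg.norm(p-m))"
```

```text
rel axis in tool mm [ 82.   35.5 -92.8] F tool [-2.3 -2.5  0.1] w 0.03605772526097429 t 7.5667 z 0.09272819970353131 yaw 3.541829596542544
[ 0.49470447 -0.08710366] [ 0.49282871 -0.08783696]
[np.float64(3.2448707854036125), np.float64(3.250233277682352)] 0.09801766355312594 0.09996045983492922 post mm to go -0.45581184369285044 0.0020140029870886066
```

The tangential gap is about 0.5 mm. I back off to centre the gap around the post, then rise.

play_rows(plan="36 0 -0.12 0 0 0 0; 36 0 -0.24 0 0 0 0; 36 0 -0.26 0 0 0 0; 36 0 -0.26 0 0 0 0; 36 0 -0.26 -0.5 0 0 0; 36 0 -0.26 -1.2 0 0 0; 36 0 -0.26 -2 0 0 0; 36 0 -0.26 -2.8 0 0 0; 36 0 -0.26 -3.3 0 0 0; 36 0 -0.26 -3.3 0 0 0; 36 0 -0.26 -3.3 0 0 0")

```text
time_s: 8.48
position: [0.5066, -0.0857, 0.2255]
orientation: [-0.624, 3.077, -0.001]
contact_force: [0.3, 0.0, -0.8]
gripper_width: 0.0362
```

```bash
python3 -c "
from h import *
axis(); im,c=snap('wrist','w6.png'); print(proj(c,[.4923,-.0879,.064])); t,_=snap('top','t6.png')
a=cv2.resize(im[130:290,170:370],(500,400),interpolation=2); b=cv2.resize(t,(300,225)); o=np.zeros((400,800,3),'uint8'); o[:,:500]=a; o[:225,500:]=b; cv2.imwrite('pics/w6c.png',o)
t0=cv2.imread('pics/top0.png'); d=cv2.absdiff(t,t0).max(2)
for n,(x0,x1,y0,y1) in dict(cup=(125,162,140,178),box=(125,175,208,253),bottle=(412,450,218,250),vial=(283,297,136,158)).items(): print(n,(d[y0:y1,x0:x1]>40).sum())"
```

```text
rel axis in tool mm [  81.9   25.1 -225.6] F tool [-0.3 -0.1  0.8] w 0.036184641697796296 t 8.4833 z 0.22548256664523048 yaw 3.5418479857656378
(np.float64(282.9350387179241), np.float64(177.64808500730317))
cup 1
box 32
bottle 0
vial 0
```

View pics/w6c.png

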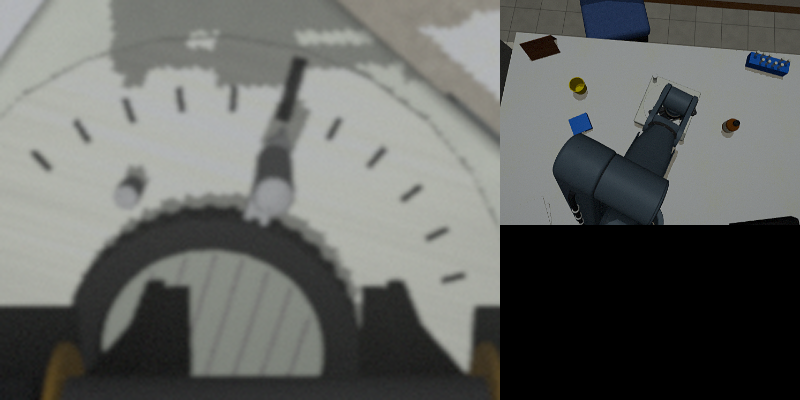

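After retreat, the post top at crop (272,195) (px 278.8,208) and the pointer lie in line with the long mark. The bystanders look as they were; the few changed pixels at the box are probably shadow noise, far from the arm's path. I'll do one numeric check and hand in.

```bash
python3 -c "
from h import *
c=ctrl.get_calibration('wrist'); p=ray(c,278.8,208,.125)[:2]; print('post ang',np.arctan2(*(p-A)[::-1])%6.2832,np.hypot(*(p-A)))
for f in('top0','t6'):
    h=cv2.inRange(cv2.cvtColor(cv2.imread(f'pics/{f}.png'),40),(105,120,40),(130,255,255))[205:258,120:180]; M=cv2.moments(h,True); print(f,M['m10']/M['m00'],M['m01']/M['m00'])
e=abs(np.arctan2(*(p-A)[::-1])%6.2832-3.25)
print(e, ctrl.sign_off() if e<.03 else 'recheck')"
```

```text
post ang 3.2396463657687122 0.0884932536345026
top0 28.978628673196795 25.951024042742652
t6 29.09973521624007 26.06178287731686
the job is handed in; nothing more can be done
0.010353634231287767 None
```

The lever was zeroed against its anticlockwise stop and then set on the long mark, and I handed the job in at about 8.6 s of the 58 s. The hand-in reports no verdict.

- **Zeroing:** I straddled the post with the fingers and pushed it anticlockwise until the force rose to about 10 N with no further motion. That is well below the 40 N limit.
- **Setting:** I pushed it back clockwise. The close wrist view put the pointer about 2 mm from the long mark's inner end, of which about 0.5 mm was sideways.
- **After moving clear:** The lever was about 0.01 rad from the mark's direction, or about 1 mm at the pointer. I measured the post 88.5 mm from the axis against the 85 mm given, so that reading is a little less sure. The wrist force was near zero.
- **Disc and bystanders:** The long mark was seen within about 1 mm of its predicted place. The cup, bottle and vial showed no change in the top camera. The slide box differed in 32 pixels, but its centre had moved only about 0.15 pixel.

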